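Rock the pendulum angle gauge on the ridge to its red mark and hold it

TASK

Check the pendulum angle gauge on the blue reference rest: pick the gauge up by its orange grip block and seat it level with the V groove of its foot on the round steel ridge bar, without letting go. Then rock it sideways on the bar until the swinging black pointer settles on the red mark of the dial, and finish while still gripping it there, steady, with its groove resting on the bar. Do not disturb the other things on the bench.

Things in the scene. Friction and masses are not known exactly. Their poses are not given: they have to be found in the camera images.
- gauge: pendulum angle gauge, 44 x 100 x 180 mm (x, y, z), 0.25 to 0.45 kg, standing loose on the bench. Origin: centre of its underside; z up to the grip, y left, x away from the dial face (dial looks along -x, to the robot). Foot 92 mm long in y, with a 90 degree V groove along x under its middle (mouth 44 mm, apex 22 mm up). Black dial case 100 mm across, its top 135 mm up
- gauge_grip (a point): centre of the gauge's orange grip block, 160 mm above its underside, on its middle axis; the block is 30 (x) x 26 (y) x 42 mm (z, from 138 to 180 mm up). Gripped across its 26 mm, fingers closing along the gauge's y, it carries the sideways lean firmly
- gauge_groove (a point): point in the V groove of the gauge's foot, 13.5 mm above the underside, where the axis of the ridge bar lies when the gauge is fully seated
- ridge (a point): middle of the axis of the rest's round steel bar (12 mm thick, 66 mm long along this point's x axis, level), 62 mm above the bench when free. Its x points away from the robot, turned at most 0.3 rad; y is left across the bar. Below it a 9 mm wide post on a blue foot of 100 x 76 mm, 27 mm high in the middle, 10 mm elsewhere
- rest_stud (a joint): how far the sprung post with the bar is pushed down, m: 0 free, 0.010 at its stop; the spring needs 0.7 N to start and 1.5 N more for every mm; the gauge's weight alone pushes it 1 to 2.5 mm
- pointer (a joint): angle of the swinging black pointer on the dial, rad, about the gauge's x axis: 0 points straight down the gauge's middle, positive towards its +y (left as the robot sees it). A free pendulum that hangs plumb: it reads minus the gauge's rotation about x (gauge top leaning right, to -y, reads negative); swings die out in about 1.5 s. Pivot 85 mm above the underside
- mark (a joint): angle of the red mark on the dial, rad, same zero and sense as the pointer; it stays where it is on the gauge during the job, always right of the middle (about -0.22 to -0.45)
- pointer_tip (a point): tip of the pointer, 38 mm from its pivot, in front of the dial face
- mark_tip (a point): point on the red mark (9 x 14 mm) at the same distance from the pivot, where the pointer tip is when it is exactly on the mark
- eyepiece (a point): top of the nearest microscope eyepiece, a fixed obstacle 310 mm above the bench between the gauge's place and the rest; the microscope reaches from here away from the robot and to the left
- board_green: green circuit board, 56 x 82 x 12 mm, loose bystander, origin at its underside
- solder_reel: yellow reel of solder wire, 70 x 58 x 22 mm, loose bystander, origin at its underside
- wick_reel: small red and white reel of copper wick, 51 x 44 x 27 mm, loose bystander, origin at its underside
- tips_case: small grey case with a yellow label, 36 x 70 x 14 mm, loose bystander, origin at its underside
- rest: the blue reference rest, fixed; origin at the centre of its underside, x and y as ridge

How it is judged:
By the outcome, as a careful person would: the job done as asked, in the order asked, and still so for the second after the job is handed in, while the arm keeps its last pose, push and grip.
It also fails if it takes over 51 s, if anything falls off the work surface, if the arm or the gripper's body presses on something with over 40 N, if the wrist force passes 120 N, or if a joint passes its speed limit or range.

ROBOT

A 6-joint arm with a two-finger parallel gripper is mounted at the origin on a cart in front of the work surface, level with it; the furniture and walls round the work are solid. World frame = base frame: x ahead of the robot, y to its left, z up, the work surface at z = 0. Lengths are in m, angles in rad, forces in N, time in s.
With the tool pointing down it reaches from about 0.275 to 0.825 m from the base axis. Payload 4.9 kg.
Tool frame: the origin (TCP) lies midway between the tips of the shut fingers; the grasp point (between the pads) lies 19 mm behind it (bot.grip_depth is the distance from the TCP to the grasp point, in m); z points along the fingers, y is the line along which they close (so a half turn about z gives the same grasp; the last joint's range is limited). The gripper opens to 85 mm and grips with 20 to 120 N. Pads are 22 mm wide; open, the fingers measure 114 mm over their backs; the gripper's body (76 mm by 85 mm) begins 54 mm behind the grasp point. The pads swing forward as they close: fully open they stand 13 mm farther back than shut.
Start: joints at [-1.348, 0.326, -0.193, 1.052, 0, 1.437], TCP at [0.192, -0.515, 0.231] pointing down, gripper open.
Joint ranges: [-2.65, 2.65], [-0.97, 1.79], [-1.3, 1.35], [-1.93, 2.1], [-1.47, 1.37], [-3.14, 3.14]. Speed limits (rad/s): [2.57, 2.57, 3.14, 3.14, 3.14, 3.14].

INTERFACE

Orientations are given as a unit quaternion [w, x, y, z].
In Python, from cell import bot gives the robot as it stands. Calls block until the motion is done:
- bot.move_pose(position, orientation): joint-space move of the TCP to a pose.
- bot.move_linear(position, speed=0.15, rotation=None, until_force=None): straight line of the TCP; rotation=None keeps the orientation; speed is the mean speed in m/s. With until_force (N) it stops when the force on the tool has changed by that much, and returns True; else False.
- bot.goto_joints(angles): joint-space move.
- bot.set_gripper(opening, grasp_force=None): opening from 0.0 (shut) to 1.0 (fully open); grasp_force is the grip in N (None keeps the last); returns when the fingers have stopped.
- bot.wait(seconds).
- bot.solve_ik(position, orientation): joint angles nearest the present ones, or None.
- bot.camera(name): name is "scene" or "side" or "wrist"; returns the picture (480x640x3 uint8, red, green, blue); there is no depth.
- bot.calibration(name): a dict with "mtx" (3x3 intrinsics, pixels), "extrinsics" (4x4, takes a point from world to camera coordinates); the wrist camera has in their place "hand_eye" (4x4, takes a point from camera to tool coordinates, whose origin is the TCP and whose axes are the flange's). Camera axes: x right, y down, z forward; pixel columns grow to the right and rows downward; lengths in m; the calibration is good to about 2 mm. The wrist camera is an equidistant fisheye: a pixel r from the principal point sees the ray r / f radians off the axis. A picture is of the moment at which its call begins: read the wrist's pose just before it. calibration takes no time and is no camera call.
A pose or a line that the arm cannot do raises bot.PlanningError and nothing moves.
- bot.close_job(): hands the job in; it is judged then, once.
Trained networks look in the newest picture that a camera, given by its name, has taken for a name from the list of things; names that differ only in an ending like _2 or _b are one class to them, and where a whole thing is asked for, a point or a joint stands for the part that bears it (a point fixed in the world has none). Each returns a list of dicts, best first, with "confidence" (0 to 1); they miss things now and then, are a little off and sometimes report something else, mostly with a low value. They report only what shows in the picture. A call takes as long as a camera call.
- bot.search_frame(camera, thing): "bbox" ([left, top, width, height] in pixels, round what is visible of it).
Readings, each from a call of its own:
- bot.read_clock(): time.
- bot.read_joint_positions(): joint angles.
- bot.read_joint_vel(): joint speeds.
- bot.read_joint_efforts(): joint torques, N m.
- bot.read_position(): TCP position.
- bot.read_tool_rot(): TCP orientation.
- bot.read_ft_force(): force on the tool from outside, world axes, zero at the start.
- bot.read_moment(): the same for the moment, N m.
- bot.read_gripper_width(): opening from 0.0 (shut) to 1.0 (fully open).
- bot.read_finger_force(): force on a finger pad.
Only numpy, scipy, OpenCV 4.12 (cv2) and the standard library are available. Lean on these libraries where they do the work, as an engineer would, in place of code of your own. Each camera call takes 0.05 s, during which the arm holds its last target. There are 200 camera calls.

## Working session

There is one attempt and no reset: what is moved stays moved. The work goes in short steps, each a Python script; the robot and the scene stay as the last script left them, time stands still between calls to the robot, and variables do not carry over. Pictures are saved under pics/ and viewed, at most 10 in all, crops included, and the job is handed in when it is done.

```bash
mkdir -p pics; ls; cat > h.py <<'E'
import numpy as np, cv2
from cell import bot
def snap(cam,name):
    im=bot.camera(cam); cv2.imwrite(f'pics/{name}.png',cv2.cvtColor(im,cv2.COLOR_RGB2BGR)); return im
E
python3 - <<'E'
from h import *
np.set_printoptions(precision=4,suppress=True)
a=snap('scene','s0');b=snap('side','d0')
cv2.imwrite('pics/both.png',cv2.cvtColor(np.vstack([cv2.resize(a,(400,300)),cv2.resize(b,(400,300))]),cv2.COLOR_RGB2BGR))
for c in ('scene','side'):
    k=bot.calibration(c);print(c,k['mtx'],k['extrinsics'])
    for t in ['gauge','gauge_grip','gauge_groove','ridge','rest','eyepiece','pointer_tip','mark_tip']:
        r=bot.search_frame(c,t);print(t,[(np.round(x['bbox'],1).tolist(),round(x['confidence'],2)) for x in r[:2]])
print(bot.calibration('wrist'),bot.read_clock(),bot.read_tool_rot())
E
```

```text
pics
scene [[533.937    0.     313.949 ]
 [  0.     533.937  239.0166]
 [  0.       0.       1.    ]] [[-0.7636 -0.6454  0.0178  0.3991]
 [-0.4123  0.4662 -0.7828  0.3682]
 [ 0.4969 -0.6051 -0.6221  1.3154]
 [ 0.      0.      0.      1.    ]]
gauge [([268.2, 304.6, 32.6, 65.8], 0.83)]
gauge_grip []
gauge_groove [([265.8, 305.0, 32.2, 68.1], 0.94)]
ridge [([371.9, 223.5, 11.2, 16.0], 0.61)]
rest [([359.8, 225.7, 33.6, 31.9], 0.66)]Traceback (most recent call last):
  File "<stdin>", line 8, in <module>
ValueError: it knows: board_green, gauge, gauge_grip, gauge_groove, mark, mark_tip, pointer, pointer_tip, rest, rest_stud, ridge, solder_reel, tips_case, wick_reel
```

View pics/s0.png

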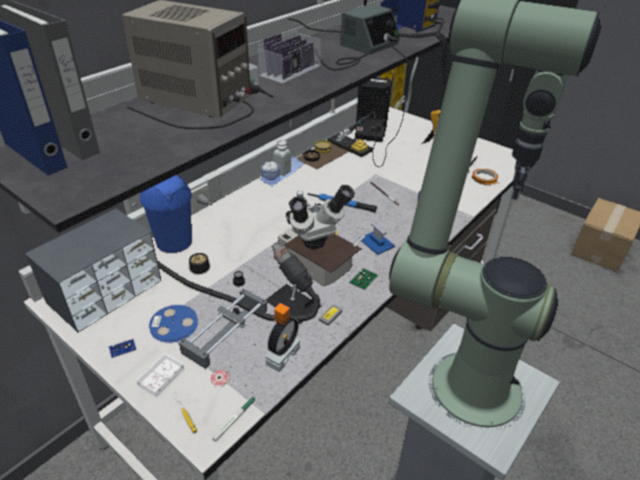

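View pics/d0.png

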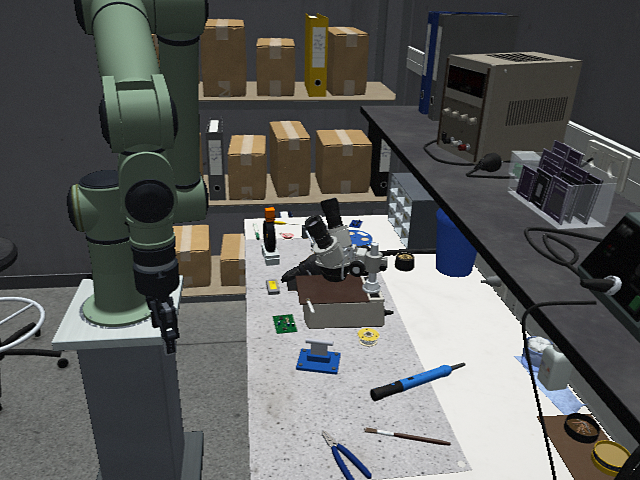

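The scene picture shows the gauge at about (283,335) with its orange grip at (282,313). The rest is at (377,240), the microscope eyepieces at (297,202) and (347,190). In the side picture the grip is at (269,214), the bar at (319,345) and the eyepieces at (316,228) and (330,207).

```bash
cat >> h.py <<'E'
K={c:bot.calibration(c) for c in ('scene','side')}
def P(c): return K[c]['mtx']@K[c]['extrinsics'][:3]
def tri(a,b):
    X=cv2.triangulatePoints(P('scene'),P('side'),np.array(a,float).reshape(2,1),np.array(b,float).reshape(2,1)).ravel(); return X[:3]/X[3]
def proj(c,X):
    p=P(c)@np.append(X,1); return p[:2]/p[2]
def onplane(c,uv,z):
    M=P(c); H=np.c_[M[:,0],M[:,1],M[:,2]*z+M[:,3]]; q=np.linalg.solve(H,[uv[0],uv[1],1]); return q[:2]/q[2]
def find(c,t):
    r=bot.search_frame(c,t); return [(np.round(x['bbox'],1).tolist(),round(x['confidence'],2)) for x in r[:2]]
def orange(im):
    hsv=cv2.cvtColor(im,cv2.COLOR_RGB2HSV); return cv2.inRange(hsv,(5,190,120),(16,255,255))
np.set_printoptions(precision=4,suppress=True)
E
python3 - <<'E'
from h import *
cs={}
for c in ('scene','side'):
    im=snap(c,c+'1')
    n,l,st,ce=cv2.connectedComponentsWithStats(orange(im))
    o=[(st[i].tolist(),ce[i].round(1).tolist()) for i in range(1,n) if st[i][4]>25]; print(c,o)
    for t in ['gauge','gauge_grip','ridge','rest','board_green','tips_case']: print(t,find(c,t))
print('grip',tri((282,313),(269,214)),'bar',tri((377,232),(319,345)))
print('eyeR',tri((297,197),(313,222)),tri((347,187),(330,202)),tri((347,187),(313,222)),tri((297,197),(330,202)))
print('rest foot',onplane('side',(318,362),.01))
print(bot.calibration('wrist'),bot.read_clock(),bot.read_tool_rot())
a=cv2.imread('pics/scene1.png')[170:390,220:440];b=cv2.imread('pics/side1.png')[190:390,240:400]
cv2.imwrite('pics/crop.png',np.hstack([cv2.resize(a,(400,400),interpolation=2),cv2.resize(b,(320,400),interpolation=2)]))
E
```

```text
scene [([276, 304, 13, 11, 101], [281.6, 309.1])]
gauge [([266.3, 305.5, 34.0, 66.9], 0.73)]
gauge_grip [([265.7, 303.4, 33.7, 73.2], 0.63)]
ridge []
rest [([360.9, 224.3, 32.7, 31.4], 0.63)]
board_green [([346.3, 270.0, 30.7, 21.2], 0.75)]
tips_case [([317.4, 305.3, 25.8, 21.2], 0.72)]
side []
gauge [([259.9, 206.3, 22.1, 62.6], 0.71), ([295.8, 339.7, 46.2, 33.4], 0.16)]
gauge_grip [([264.8, 208.8, 17.0, 58.8], 0.78)]
ridge [([305.4, 336.5, 30.5, 20.4], 0.65), ([357.5, 325.7, 20.8, 20.6], 0.52)]
rest [([295.1, 338.5, 47.6, 33.5], 0.88)]
board_green [([273.5, 314.8, 22.1, 17.8], 0.71), ([354.1, 325.0, 25.2, 21.3], 0.45)]
tips_case [([267.9, 276.3, 11.4, 18.0], 0.49)]
grip [0.4252 0.238  0.1606] bar [ 0.5144 -0.3033  0.0485]
eyeR [ 0.563  -0.0159  0.27  ] [ 0.5385 -0.1179  0.3257] [ 0.5188 -0.1319  0.298 ] [ 0.5836 -0.001   0.2987]
rest foot [ 0.5119 -0.3181]
{'mtx': array([[371.6483,   0.    , 312.2402],
       [  0.    , 371.6483, 235.0479],
       [  0.    ,   0.    ,   1.    ]]), 'hand_eye': array([[-0.0013, -0.9475, -0.3199,  0.0815],
       [ 1.    , -0.0014, -0.    ,  0.0009],
       [-0.0004, -0.3199,  0.9475, -0.1429],
       [ 0.    ,  0.    ,  0.    ,  1.    ]])} 1.05 [-0.      0.9841  0.1775 -0.    ]
```

View pics/crop.png

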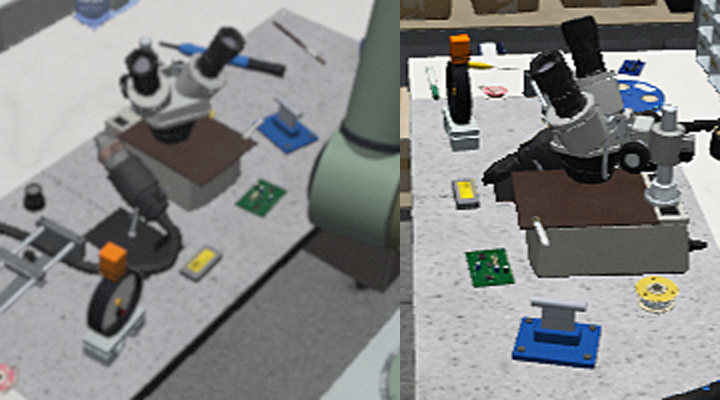

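The crop shows the grip at scene (282,312) / side (269.5,213). The bar is at scene (379.5,229.4) / side (319,343), with the nearest eyepiece at (346.5,191) / (314,220). I'll look at the rest from above, then go on to the gauge at low radius.

```bash
cat >> h.py <<'E'
from scipy.spatial.transform import Rotation as R
def quat(r): q=r.as_quat(); return q[[3,0,1,2]]
def Rq(q): q=np.asarray(q); return R.from_quat(q[[1,2,3,0]])
def down(yaw): return R.from_euler('z',yaw)*R.from_quat([0,1,0,0])  # tool x toward robot, tool y = gauge y
HE=bot.calibration('wrist')['hand_eye']; KW=bot.calibration('wrist')['mtx']
def wpose(): return np.array(bot.read_position()),Rq(bot.read_tool_rot())
def wray(uv,pose):
    p,r=pose; d=(np.array(uv,float)-KW[:2,2])/KW[0,0]; th=np.linalg.norm(d); s=np.sinc(th/np.pi)
    v=np.array([d[0]*s,d[1]*s,np.cos(th)]); return r.apply(HE[:3,3])+p, r.apply(HE[:3,:3]@v)
def wplane(uv,z,pose):
    o,d=wray(uv,pose); return o+d*(z-o[2])/d[2]
def wproj(X,pose):
    p,r=pose; c=HE[:3,:3].T@(r.inv().apply(np.asarray(X)-p)-HE[:3,3]); th=np.arctan2(np.hypot(c[0],c[1]),c[2]); return KW[:2,2]+KW[0,0]*th*c[:2]/np.hypot(c[0],c[1])
E
python3 - <<'E'
from h import *
print('bar',tri((379.5,229.4),(319,343)))
def go(p):
    q=quat(down(0)); bot.move_pose(p,q); print(p,bot.read_clock(),bot.read_joint_positions())
go([0.46,-0.31,0.32]); ps=wpose(); snap('wrist','w_rest'); print(ps[0],ps[1].as_quat(),find('wrist','ridge'),find('wrist','rest'))
go([0.36,-0.02,0.36])
go([0.40,0.238,0.33]); ps=wpose(); snap('wrist','w_gauge'); print(ps[0],ps[1].as_quat(),find('wrist','gauge_grip'),find('wrist','gauge'),find('wrist','mark_tip'))
E
cd pics; python3 -c "
import cv2,numpy as np
a=cv2.imread('w_rest.png');b=cv2.imread('w_gauge.png');cv2.imwrite('ww.png',np.hstack([a[:,120:520],b[:,120:520]]))"
```

```text
bar [ 0.5119 -0.3096  0.0582]
[0.46, -0.31, 0.32] 2.925 [-0.7267  0.2944 -0.0113  1.2654 -0.0002 -0.7257]
[ 0.4597 -0.3103  0.3198] [ 0.0005  1.      0.     -0.0001] [([304.6, 210.2, 23.4, 54.6], 0.59)] [([277.0, 178.7, 79.0, 86.1], 0.89), ([623.4, 162.3, 14.8, 34.0], 0.25)]
[0.36, -0.02, 0.36] 4.2583 [-0.2621 -0.0962 -0.3511  1.3154 -0.0003 -0.2613]
[0.4, 0.238, 0.33] 5.2833 [ 0.3761  0.1177 -0.2094  1.2444 -0.0006  0.3773]
[0.4005 0.2371 0.3298] [ 0.0006  1.     -0.0004 -0.0002] [([269.1, 177.3, 94.3, 83.6], 0.84)] [([266.5, 181.0, 95.9, 81.4], 0.6), ([0.0, 252.1, 1.5, 18.1], 0.32)] []
```

View pics/ww.png

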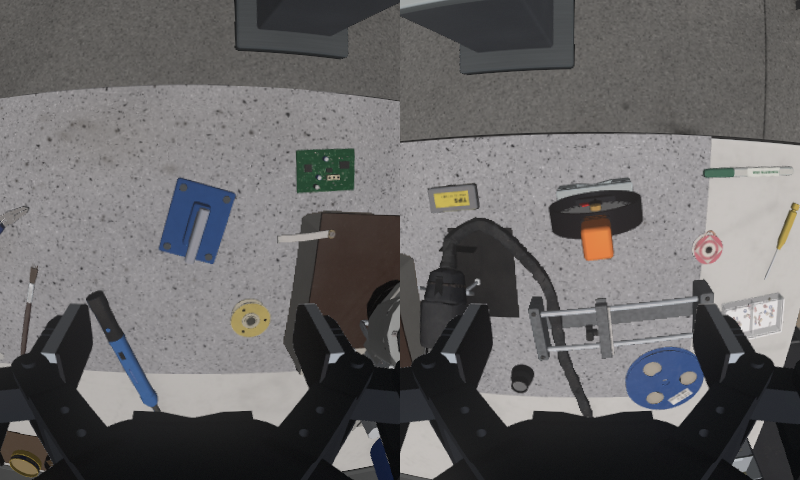

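In the wrist pictures the rest is at about full pixel (317,220), turned about -0.28 rad. The gauge's orange top is at about (318,243), almost square to me. Next I measure the edges on zoomed crops.

```bash
python3 - <<'E'
from h import *
pr=(np.array([.4597,-.3103,.3198]),R.from_quat([.0005,1,0,-.0001])); pg=(np.array([.4005,.2371,.3298]),R.from_quat([.0006,1,-.0004,-.0002]))
a=cv2.imread('pics/w_rest.png');b=cv2.imread('pics/w_gauge.png')
A=cv2.cvtColor(a,cv2.COLOR_BGR2HSV); m=cv2.inRange(A,(105,150,40),(125,255,255)); 
n,l,st,ce=cv2.connectedComponentsWithStats(m)
for i in range(1,n):
    if st[i][4]>800:
        c=cv2.findContours((l==i).astype(np.uint8),0,2)[0][0]; r=cv2.minAreaRect(c); bx=cv2.boxPoints(r); print('blue',bx.tolist()); 
        if 270<ce[i][0]<360:
            W=np.array([wplane(q,.01,pr)[:2] for q in bx]); print(W,W.mean(0),np.linalg.norm(np.diff(W,axis=0),axis=1),[np.arctan2(*(d[::-1])) for d in np.diff(W,axis=0)])
m=orange(cv2.cvtColor(b,cv2.COLOR_BGR2RGB)); c=max(cv2.findContours(m,0,2)[0],key=cv2.contourArea); r=cv2.minAreaRect(c);bx=cv2.boxPoints(r);W=np.array([wplane(q,.18,pg)[:2] for q in bx]);print('or',bx.tolist(),W,[np.arctan2(*(d[::-1])) for d in np.diff(W,axis=0)])
ca=cv2.resize(a[170:270,260:360],(400,400),interpolation=2);cb=cv2.resize(b[170:270,260:360],(400,400),interpolation=2)
cv2.imwrite('pics/z.png',np.hstack([ca,cb]))
E
```

```text
Traceback (most recent call last):
ValueError: max() iterable argument is empty
```

```bash
sed -i 's/(5,190,120),(16,255,255)/(5,170,90),(20,255,255)/' h.py; python3 - <<'E'
from h import *
pr=(np.array([.4597,-.3103,.3198]),R.from_quat([.0005,1,0,-.0001])); pg=(np.array([.4005,.2371,.3298]),R.from_quat([.0006,1,-.0004,-.0002]))
a=cv2.imread('pics/w_rest.png');b=cv2.imread('pics/w_gauge.png')
ca=cv2.resize(a[170:270,260:360],(400,400),interpolation=2);cb=cv2.resize(b[170:270,260:360],(400,400),interpolation=2)
cv2.imwrite('pics/z.png',np.hstack([ca,cb]))
print(cv2.cvtColor(b,cv2.COLOR_BGR2HSV)[243,318],cv2.cvtColor(a,cv2.COLOR_BGR2HSV)[200,310])
A=cv2.cvtColor(a,cv2.COLOR_BGR2HSV)
def rect(m,z,p,t):
    m=m.copy(); m[:,:260]=0;m[:,360:]=0;m[:170]=0;m[275:]=0
    c=max(cv2.findContours(m,0,2)[0],key=cv2.contourArea); bx=cv2.boxPoints(cv2.minAreaRect(c))
    W=np.array([wplane(q,z,p)[:2] for q in bx]); D=np.diff(W,axis=0); print(t,bx.tolist(),W,W.mean(0),np.linalg.norm(D,axis=1),np.arctan2(D[:,1],D[:,0]))
rect(cv2.inRange(A,(100,100,40),(125,255,255)),.01,pr,'blue')
rect(orange(cv2.cvtColor(b,cv2.COLOR_BGR2RGB)),.18,pg,'or')
E
```

```text
[ 12 171 222] [110 146 117]
blue [[278.01104736328125, 249.20994567871094], [297.94476318359375, 176.9502716064453], [355.43206787109375, 192.80882263183594], [335.49835205078125, 265.0684814453125]] [[ 0.5486 -0.3567]
 [ 0.4537 -0.3294]
 [ 0.4737 -0.2579]
 [ 0.5712 -0.2812]] [ 0.5118 -0.3063] [0.0987 0.0742 0.1002] [ 2.8612  1.2983 -0.2347]
or [[301.06097412109375, 229.54876708984375], [329.48779296875, 226.39022827148438], [332.8536376953125, 256.68292236328125], [304.42681884765625, 259.8414611816406]] [[0.4115 0.2264]
 [0.4088 0.2498]
 [0.4357 0.2531]
 [0.4386 0.2289]] [0.4237 0.2395] [0.0236 0.0271 0.0243] [ 1.6848  0.1185 -1.4539]
```

View pics/z.png

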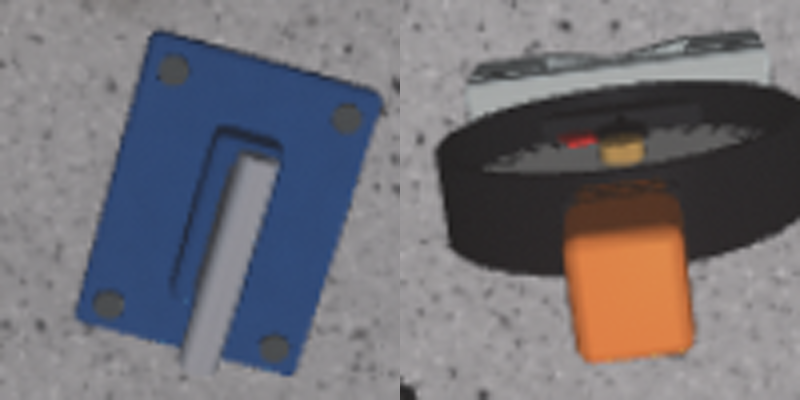

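The rest's foot measures 99x74 mm, which matches the 100x76 mm given. Its centre is (0.512,-0.306) and its yaw about -0.26. The grip is at (0.424,0.239) with yaw 0.117, and the mark shows as red at full pixel (304,205). One tilted look at the dial face should give the mark angle, so I'll do that next.

```bash
python3 - <<'E'
from h import *
pr=(np.array([.4597,-.3103,.3198]),R.from_quat([.0005,1,0,-.0001]))
c=np.array([(155,32),(383,95),(297,375),(78,318)])/4+[260,170]; W=np.array([wplane(q,.01,pr)[:2] for q in c]); D=np.diff(W[[0,1,2,3,0]],axis=0)
print('foot',W.mean(0),np.linalg.norm(D,axis=1),np.arctan2(D[:,1],D[:,0]))
n=wplane(np.array([258,155])/4+[260,170],.068,pr);f=wplane(np.array([200,369])/4+[260,170],.068,pr);print('bar',n,f,(n+f)/2,np.linalg.norm(f-n),np.arctan2(*(f-n)[1::-1]))
yaw=.117; g=np.array([.424,.239,0]); ex=np.array([np.cos(yaw),np.sin(yaw),0])
best=None
for dist in (.26,.29,.32):
  for tilt in (.75,.65,.55,.45,.35):
    r=R.from_euler('z',yaw)*R.from_euler('y',-tilt)*R.from_quat([0,1,0,0])
    ax=r.apply(HE[:3,2]); cam=g-.018*ex+[0,0,.075]-dist*ax; p=cam-r.apply(HE[:3,3])
    j=bot.solve_ik(p,quat(r)); print(dist,tilt,p,j is not None)
    if j is not None and best is None and p[2]>.15 and (p-g)@ex<-.075: best=(p,r)
print(best)
if best:
    bot.move_pose(best[0],quat(best[1])); ps=wpose(); im=snap('wrist','dial'); print(ps[0],ps[1].as_quat(),bot.read_clock())
    for t in ('gauge','mark_tip','pointer_tip'): print(t,find('wrist',t))
    u,v=wproj(g-.018*ex+[0,0,.085],ps).astype(int); print(u,v)
    x0,y0=max(u-75,0),max(v-75,0); print('crop',x0,y0); cv2.imwrite('pics/dialz.png',cv2.resize(cv2.cvtColor(im,cv2.COLOR_RGB2BGR)[y0:y0+150,x0:x0+150],(600,600),interpolation=2))
E
```

```text
foot [ 0.512  -0.3059] [0.0736 0.0978 0.0746 0.0976] [ 1.2979 -0.2633 -1.8461  2.8681]
bar [ 0.4794 -0.2983  0.068 ] [ 0.5427 -0.3145  0.068 ] [ 0.511  -0.3064  0.068 ] 0.06540252906363841 -0.2497400639561854
0.26 0.75 [0.3355 0.2299 0.1505] False
0.26 0.65 [0.3434 0.2308 0.1572] True
0.26 0.55 [0.3518 0.2318 0.1631] True
0.26 0.45 [0.3608 0.2329 0.1681] True
0.26 0.35 [0.3703 0.234  0.1722] True
0.29 0.75 [0.3093 0.2269 0.1648] True
0.29 0.65 [0.3187 0.228  0.1741] True
0.29 0.55 [0.329  0.2292 0.1824] True
0.29 0.45 [0.34   0.2305 0.1896] True
0.29 0.35 [0.3517 0.2319 0.1956] True
0.32 0.75 [0.2831 0.2238 0.1792] True
0.32 0.65 [0.2941 0.2251 0.191 ] True
0.32 0.55 [0.3061 0.2265 0.2017] True
0.32 0.45 [0.3192 0.2281 0.2111] True
0.32 0.35 [0.3331 0.2297 0.2191] True
(array([0.3434, 0.2308, 0.1572]), Rotation.from_matrix(array([[-0.7906, -0.1167,  0.601 ],
                            [-0.0929,  0.9932,  0.0706],
                            [-0.6052, -0.    , -0.7961]])))
[0.3448 0.2316 0.1584] [-0.055   0.9458  0.0192  0.3196] 6.7417
gauge [([243.3, 157.6, 139.3, 238.3], 0.89)]
mark_tip [([288.6, 210.4, 17.3, 14.2], 0.48)]
pointer_tip [([306.1, 208.0, 19.2, 56.2], 0.68)]
311 244
crop 236 169
```

View pics/dialz.png

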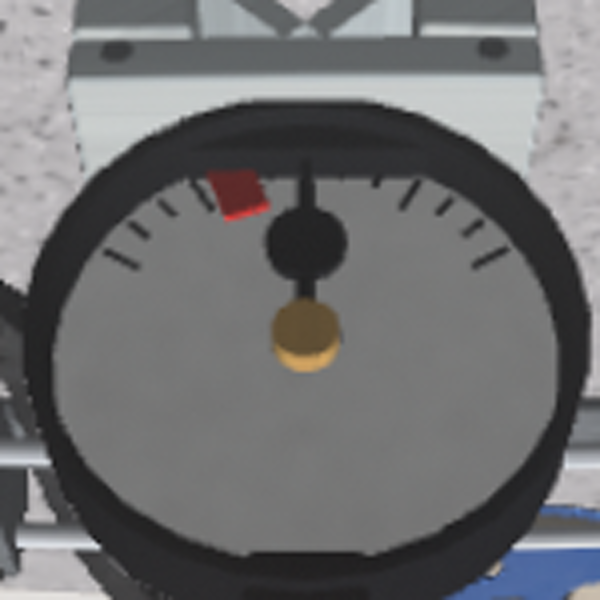

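The dial shows plumb pointer at column 306 (zoom), pivot near (306,330). The red mark's front face has its inner edge from (225,213) to (268,203) and its right edge up to (255,172), on the right as expected.

```bash
python3 - <<'E'
from h import *
ps=(np.array([.3448,.2316,.1584]),R.from_quat([-.055,.9458,.0192,.3196])); g=np.array([.424,.239,0]); G=R.from_euler('z',.117)
def hit(z,d):
    o,v=wray(np.array(z)/4+[236,169],ps); o=G.inv().apply(o-g); v=G.inv().apply(v); return (o+v*(-d-o[0])/v[0])[1:]
for d in (.010,.014,.018,.022,.026):
    y0=hit((306,180),d)[0]; s=''
    pts=[hit(p,d)-[y0,.085] for p in [(247,208),(234,176),(225,213),(268,203),(255,172)]]
    for p in pts: s+=' r%.1f a%.3f'%(np.hypot(*p)*1e3,np.arctan2(p[0],-p[1]))
    w=np.linalg.norm(pts[3]-pts[2]); dr=pts[1]-pts[0]; print(d,'y0 %.4f'%y0,s,'w %.4f'%w,'rim',hit((30,330),d),hit((588,330),d),'edge dir %.3f'%np.arctan2(dr[0],-dr[1]), 'perp %.3f'%np.arctan2((pts[3]-pts[2])[1],(pts[3]-pts[2])[0]))
E
```

```text
0.01 y0 0.0008  r27.7 a-0.406 r35.6 a-0.390 r28.5 a-0.552 r27.5 a-0.259 r35.2 a-0.276 w 0.0082 rim [-0.0481  0.0861] [0.0507 0.0863] edge dir -0.336 perp -0.280
0.014 y0 0.0008  r24.9 a-0.445 r32.7 a-0.419 r25.9 a-0.602 r24.6 a-0.285 r32.2 a-0.298 w 0.0081 rim [-0.0472  0.0886] [0.0498 0.0888] edge dir -0.336 perp -0.280
0.018 y0 0.0008  r22.2 a-0.494 r29.8 a-0.454 r23.4 a-0.663 r21.7 a-0.318 r29.2 a-0.323 w 0.0079 rim [-0.0463  0.0911] [0.0489 0.0912] edge dir -0.336 perp -0.280
0.022 y0 0.0008  r19.6 a-0.556 r26.9 a-0.496 r21.0 a-0.739 r18.9 a-0.360 r26.2 a-0.354 w 0.0078 rim [-0.0454  0.0935] [0.048  0.0937] edge dir -0.336 perp -0.280
0.026 y0 0.0008  r17.0 a-0.638 r24.1 a-0.547 r18.8 a-0.833 r16.1 a-0.418 r23.2 a-0.393 w 0.0076 rim [-0.0445  0.096 ] [0.0471 0.0961] edge dir -0.336 perp -0.280
```

Mark ≈ -0.35 rad. Now the grasp.

```bash
python3 - <<'E'
from h import *
q=quat(down(.117))
bot.move_pose([.410,.238,.28],q)
bot.set_gripper(.65,80)
bot.move_pose([.424,.239,.215],q)
ps=wpose(); im=snap('wrist','pre'); c=max(cv2.findContours(orange(im),0,2)[0],key=cv2.contourArea); bx=cv2.boxPoints(cv2.minAreaRect(c)); W=np.array([wplane(b,.18,ps) for b in bx]);print(W[:,:2],W.mean(0))
ok=bot.move_linear([.424,.239,.142],.08,until_force=5); print(ok,bot.read_position(),bot.read_clock())
if not ok:
    bot.set_gripper(0,80); print(bot.read_gripper_width(),bot.read_finger_force(),bot.read_ft_force())
    snap('wrist','grip'); bot.move_linear([.424,.239,.17],.06); print(bot.read_gripper_width(),bot.read_finger_force(),bot.read_ft_force(),bot.read_position(),bot.read_clock()); snap('wrist','lift')
E
cd pics; python3 -c "
import cv2,numpy as np
cv2.imwrite('gl.png',np.hstack([cv2.imread('pre.png')[:,120:520],cv2.imread('lift.png')[:,120:520]]))"
```

```text
[[0.411  0.226 ]
 [0.4082 0.2495]
 [0.4365 0.2536]
 [0.4394 0.2288]] [0.4238 0.2395 0.18  ]
False [0.4244 0.2392 0.1425] 9.8917
0.295659320474541 78.5245406627655 [0.1221 1.6412 2.925 ]
0.29664472922429763 78.5202419757843 [-0.6518 -0.1049 -3.6457] [0.424  0.2389 0.1701] 10.9333
```

View pics/gl.png

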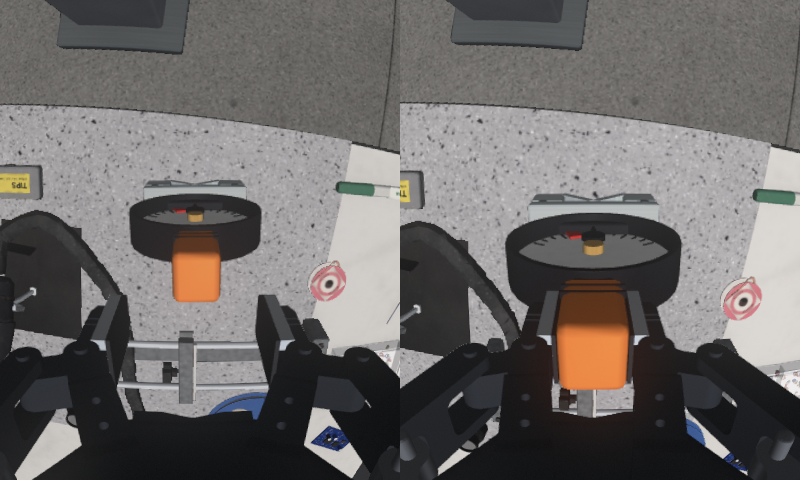

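Gripped square, 0.37 kg, slight mark still visible at (574,236) right of the pivot. Carry it round the microscope to above the bar and come down gently to contact.

```bash
cat >> h.py <<'E'
YB=-.26; EX=np.array([np.cos(YB),np.sin(YB),0]); EY=np.array([-np.sin(YB),np.cos(YB),0])
def F(n=4):
    f=np.mean([bot.read_ft_force() for _ in range(n)],0); return np.array([f@EX,f@EY,f[2]])
def show(t): 
    p=np.array(bot.read_position()); print(t,'F',F(),'p',p,'t',round(bot.read_clock(),2))
E
python3 - <<'E'
from h import *
q0=quat(down(.117));qb=quat(down(YB))
bot.move_linear([.424,.239,.31],.2)
bot.move_linear([.36,.10,.31],.2,rotation=quat(down(0)))
bot.move_linear([.36,-.25,.31],.22,rotation=qb)
bot.move_linear([.5115,-.306,.25],.15,rotation=qb); bot.wait(.4)
show('hover')
print('w',bot.read_gripper_width(),Rq(bot.read_tool_rot()).as_euler('ZYX'))
F0=F(8); np.save('F0.npy',F0)
r=bot.move_linear([.5115,-.306,.212],.06); show('low')
r=bot.move_linear([.5115,-.306,.183],.02,until_force=2.0); print(r); show('contact')
a=snap('wrist','wc'); b=snap('side','sc'); bot.wait(.2); print('dF',F(8)-F0)
cv2.imwrite('pics/c.png',cv2.cvtColor(np.hstack([cv2.resize(a[120:360,200:440],(400,400)),cv2.resize(b[250:390,250:390],(400,400),interpolation=2)]),cv2.COLOR_RGB2BGR))
E
```

```text
hover F [ 0.1822  0.0025 -4.4272] p [ 0.5114 -0.306   0.2503] t 16.19
w 0.2926791120864536 [ 2.8814  0.0004 -3.1414]
low F [ 0.202  -0.1015 -3.4507] p [ 0.5116 -0.3061  0.2121] t 16.98
True
contact F [ 1.351  -0.4047  1.3389] p [ 0.5112 -0.306   0.1887] t 18.02
dF [ 1.968  -2.1305  5.4454]
```

View pics/c.png

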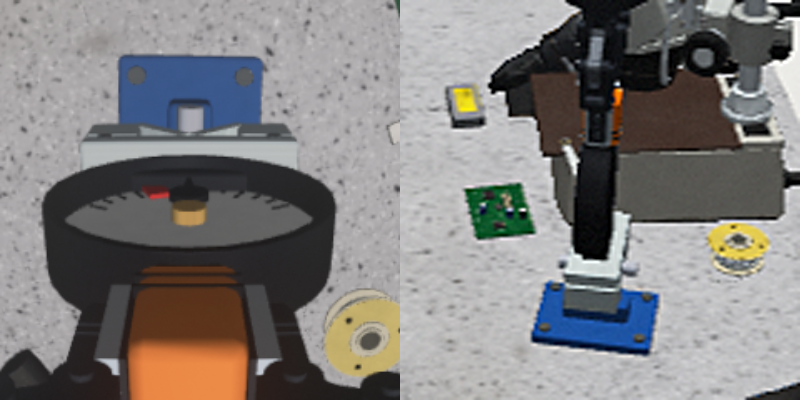

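The bar is centred under the V. The bar pushes slightly toward -y, so I'll nudge sideways to balance.

```bash
python3 - <<'E'
from h import *
F0=np.load('F0.npy'); p=np.array([.5115,-.306,.1885])
for k in range(4):
    f=F(6)-F0; print(k,f,np.array(bot.read_position())-p, p)
    if abs(f[1])<.5: break
    p=p+EY*np.clip(f[1]*.0004,-.001,.001); bot.move_linear(p,.02); bot.wait(.15)
np.save('p.npy',p); show('end'); print(F(6)-F0,bot.read_moment())
E
```

```text
0 [ 1.968  -2.1305  5.4454] [-0.0004  0.0001 -0.0001] [ 0.5115 -0.306   0.1885]
1 [1.5141 0.9838 4.77  ] [ 0.0001  0.0003 -0.0001] [ 0.5113 -0.3068  0.1885]
2 [ 0.7588 -0.1714  5.5949] [-0.      0.0001 -0.    ] [ 0.5114 -0.3064  0.1885]
end F [ 0.9409 -0.1689  1.1677] p [ 0.5114 -0.3064  0.1885] t 19.12
[ 0.7588 -0.1714  5.5949] [ 0.1068 -0.5493 -0.0759]
```

Seated on both flanks with about 5.6 N on the bar. Now I rock it about the bar axis in small steps.

```bash
cat >> h.py <<'E'
def lean(p,th,L=.1293):
    B=p-[0,0,L]; return B+L*(-np.sin(th)*EY+np.cos(th)*np.array([0,0,1])), quat(R.from_rotvec(th*EX)*down(YB))
E
python3 - <<'E'
from h import *
F0=np.load('F0.npy'); p=np.load('p.npy')
for th in (.35,.46): print(bot.solve_ik(*lean(p,th)))
for th in np.linspace(.07,.35,5):
    x,q=lean(p,th); bot.move_linear(x,.04,rotation=q); f=F(3)-F0; print(round(th,2),f,np.array(bot.read_position())-x)
    if abs(f[1])>8 or abs(f[2])>15: break
bot.wait(1.8); f=F(6)-F0; print(f,bot.read_clock(),(Rq(bot.read_tool_rot())*down(YB).inv()).as_rotvec()@EX)
a=snap('wrist','wl'); print(find('wrist','mark_tip'),find('wrist','pointer_tip')); b=snap('scene','sl')
cv2.imwrite('pics/l.png',cv2.cvtColor(np.hstack([cv2.resize(a[200:280,270:350],(500,500),interpolation=2),cv2.resize(b[170:270,350:410],(300,500),interpolation=2)]),cv2.COLOR_RGB2BGR))
E
```

```text
[-0.8731  0.6109  0.0771  1.244   0.2843 -0.6428]
[-0.9263  0.6881  0.161   1.3409  0.3565 -0.7202]
0.07 [0.9227 2.0882 5.6361] [-0.0003  0.0001 -0.0003]
0.14 [1.036  1.9136 5.1463] [-0.0002  0.0002 -0.0003]
0.21 [0.8998 1.6469 4.5575] [-0.0001  0.0002 -0.0003]
0.28 [-0.03    1.1559  4.519 ] [-0.      0.0002 -0.0002]
0.35 [-0.6415  0.6017  4.9067] [-0.      0.0001 -0.0002]
[-0.5089  1.1483  4.9743] 22.7917 0.3500580934797964
[([514.3, 40.8, 44.0, 31.4], 0.32)] [([295.9, 180.0, 27.5, 16.6], 0.73), ([291.2, 226.1, 35.5, 33.0], 0.58)]
```

View pics/l.png

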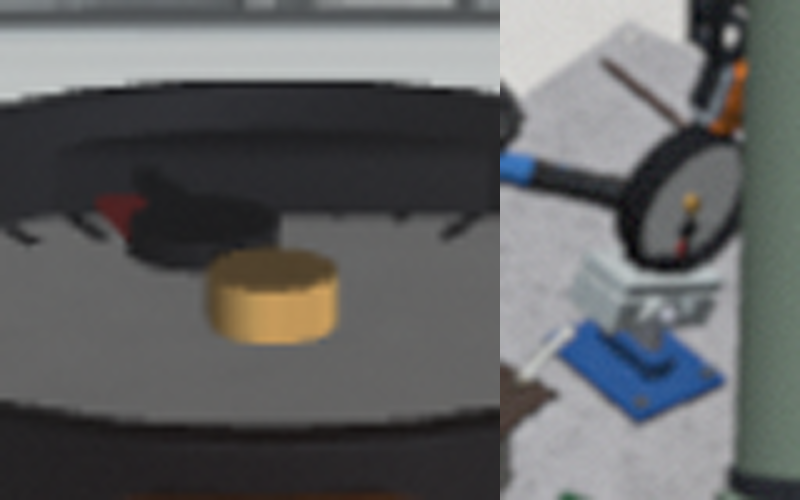

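The wrist view shows the pointer bob at (200,225), with its stem overlapping the red mark at (120-150,205). The scene view also shows the pointer running into the red mark at (683,245). I'll refine the mark angle numerically from the stored dial picture.

```bash
python3 - <<'E'
from h import *
im=cv2.imread('pics/dial.png').astype(float); ps=(np.array([.3448,.2316,.1584]),R.from_quat([-.055,.9458,.0192,.3196])); g=np.array([.424,.239,0]); G=R.from_euler('z',.117)
def hit(uv,d):
    o,v=wray(uv,ps); o=G.inv().apply(o-g); v=G.inv().apply(v); return (o+v*(-d-o[0])/v[0])[1:]
B,Gr,Rd=im[:,:,0],im[:,:,1],im[:,:,2]; red=(Rd-np.maximum(B,Gr)); 
sub=red[208:228,280:306].round().astype(int); print(sub); print(Rd[208:228:2,284:306:2].astype(int))
# dark pointer stem column near rows 212-220 & hub
g2=im.mean(2)
for v in (212,214,216,240,242): 
    w=np.clip(110-g2[v,300:325],0,None); w[w<20]=0; print(v,(w*np.arange(300,325)).sum()/w.sum(), w.astype(int)[4:20])
front=red*(Rd<150); 
for d in (.004,.006,.008):
    y0=hit((312.4,214),d)[0]; out=[]
    for v in range(212,224):
        w=np.where(red[v,280:306]>30,red[v,280:306]>0,0); 
        if w.sum()<5: continue
        us=np.arange(280,306)[w>0]; l,r=[hit((u,v),d)-[y0,.085] for u in (us[0]-.5,us[-1]+.5)]
        out.append((v,us[0],us[-1],round(Rd[v,us].mean()),*(np.array([l,r])*1e3).round(1).ravel().tolist()))
    print(d,y0); [print(o) for o in out]
E
```

```text
[[ -1  -3  -3  -2  -3  -3  -3  -2  -2  -4  -2  -3  -2  -3  -3  -2  -2  -2
   -3  -2  -2  -3  -2  -3  -3  -3]
 [ -2  -2  -3  -2  -2  -3  -3  -2  -3  -2  -2  -3  -2  -3  -2  -2  -3  -2
   -3  -3  -3  -3  -2  -3  -2  -2]
 [ -2  -3  -2  -3  -2  -3  -3  -2  -2  -2  -3  -3  -4  -2  -3  -2  -2  -3
   -3  -3  -3  -3  -3  -3  -3  -3]
 [ -2  -3  -2  -3  -2  -3  -3   5  16  16  16  16  16  16  17  19  24  24
   25  18   2  -2  -2  -3  -2  -4]
 [ -2  -2  -2  -2  -3  -2  -2  16  40  41  40  40  41  41  41  45  50  50
   50  42  13   0  -2  -2  -2  -2]
 [ -3  -1  -1  -3  -2  -2  -2  14  43  50  50  50  50  50  50  50  50  49
   49  50  27   4  -2  -1  -2  -1]
 [ -1  -1   0   0  -1   0   0  11  35  51  49  50  50  51  50  50  51  49
   50  50  34   8  -1  -1  -1   0]
 [ -1  -1  -1  -1  -1  -1  -1   0  11  59  51  50  51  50  51  51  50  50
   50  51  50  22   3  -2  -1  -1]
 [  0   0  -1  -1   0  -2   0  -1   8  41  49  50  50  50  51  50  50  50
   50  50  51  32   9  -1   0  -1]
 [  1   0  -1   0   0   0  -1  -1   2  12  53  50  50  49  50  51  51  50
   50  51  51  46  13  -1   0   0]
 [ -1   0 
[... 3725 characters left out ...]
8.9, -34.0, -9.8, -33.9)
(214, np.int64(288), np.int64(300), 95, -18.9, -33.0, -9.0, -33.0)
(215, np.int64(289), np.int64(300), 94, -18.1, -32.1, -9.0, -32.0)
(216, np.int64(289), np.int64(301), 94, -18.0, -31.1, -8.2, -31.1)
(217, np.int64(290), np.int64(301), 93, -17.2, -30.2, -8.2, -30.1)
(218, np.int64(290), np.int64(301), 94, -17.2, -29.2, -8.2, -29.2)
(219, np.int64(290), np.int64(303), 101, -17.2, -28.3, -6.7, -28.2)
(220, np.int64(291), np.int64(303), 117, -16.4, -27.4, -6.7, -27.3)
(221, np.int64(291), np.int64(303), 141, -16.4, -26.4, -6.6, -26.4)
(222, np.int64(292), np.int64(300), 165, -15.6, -25.5, -8.9, -25.5)
(223, np.int64(292), np.int64(297), 183, -15.6, -24.6, -11.1, -24.6)
```

The mark's front-face corners give about -0.37 rad and its edge direction about -0.33. Weighted toward the corners that is about -0.362, so I'll trim the lean to it, let the pointer settle and check.

```bash
python3 - <<'E'
from h import *
F0=np.load('F0.npy'); p=np.load('p.npy')+EY*.0002
x,q=lean(p,.362); bot.move_linear(x,.01,rotation=q); bot.wait(2.0)
print(F(6)-F0,bot.read_position()-x,(Rq(bot.read_tool_rot())*down(YB).inv()).as_rotvec()@EX,bot.read_finger_force(),np.abs(bot.read_joint_vel()).max(),bot.read_clock())
a=snap('wrist','wf'); b=snap('scene','sf');c=cv2.imread('pics/wc.png')[:,:,::-1]
cv2.imwrite('pics/f.png',cv2.cvtColor(np.hstack([cv2.resize(a[210:260,280:330],(400,400),interpolation=2),cv2.resize(b[200:230,375:405],(400,400),interpolation=2)]),cv2.COLOR_RGB2BGR))
E
```

```text
[0.4594 1.7232 4.5418] [-0. -0. -0.] 0.36194436245541145 79.60150837898254 0.002127526571424704 25.275
```

View pics/f.png

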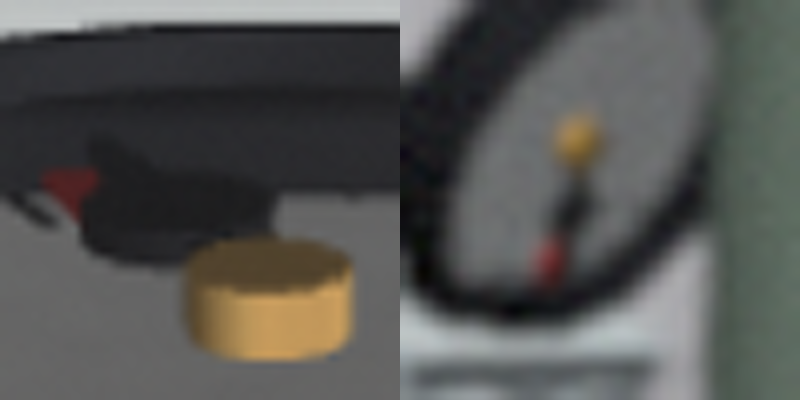

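The wrist view shows the pointer bob and stem next to the red mark at (70,190). The scene view shows the pointer line (577,140)-(568,210) running into the mark at (549,262). The bar force lies mostly on one flank, so I'll centre the groove by force and check the mark against the scene projection.

```bash
python3 - <<'E'
from h import *
F0=np.load('F0.npy'); p=np.load('p.npy')+EY*.0002
im=cv2.imread('pics/sf.png').astype(float)[200:230,375:405]; red=np.clip(im[:,:,2]-np.maximum(im[:,:,0],im[:,:,1]*1.25)-15,0,None); knob=np.clip(im[:,:,1]-im[:,:,0]-25,0,None)
Y,X=np.mgrid[200:230,375:405]
cr=np.array([(X*red).sum(),(Y*red).sum()])/red.sum(); ck=np.array([(X*knob).sum(),(Y*knob).sum()])/knob.sum(); print('red',cr,'knob',ck)
x,q=lean(p,.362); Rg=R.from_rotvec(.362*EX)*R.from_euler('z',YB); org=x-Rg.apply([0,0,.1425])
for d,dk in ((.005,.02),(.005,.014)):
    k=proj('scene',org+Rg.apply([-dk,0,.085]))
    print('knob pred',k,[(a,(proj('scene',org+Rg.apply([-d,38e-3*np.sin(a),.085-38e-3*np.cos(a)]))-k+ck).round(2).tolist()) for a in (-.29,-.33,-.37,-.41)])
for i in range(5):
    f=F(6)-F0; print(i,f,p)
    if -1.8<f[1]<-.3: break
    p=p+EY*np.clip((f[1]+1)*.00025,-.0005,.0005); x,q=lean(p,.362); bot.move_linear(x,.01,rotation=q); bot.wait(.3)
np.save('p2.npy',p); print(bot.read_clock())
E
```

```text
red [385.8889 219.0988] knob [387.7798 210.0826]
knob pred [390.6834 212.6451] [(-0.29, [382.75, 217.72]), (-0.33, [383.11, 217.58]), (-0.37, [383.47, 217.43]), (-0.41, [383.83, 217.26])]
knob pred [389.4176 211.7161] [(-0.29, [384.02, 218.65]), (-0.33, [384.37, 218.51]), (-0.37, [384.73, 218.36]), (-0.41, [385.1, 218.19])]
0 [-0.9987  1.2139  3.9748] [ 0.5114 -0.3062  0.1885]
1 [-1.3825 -0.5907  4.7404] [ 0.5116 -0.3058  0.1885]
25.925
```

```bash
python3 - <<'E'
from h import *
im=cv2.imread('pics/wc.png').astype(float); red=im[:,:,2]-np.maximum(im[:,:,0],im[:,:,1])
ps=(np.array([.5112,-.306,.1887]),down(YB)); G=R.from_euler('z',YB); org=np.array([.5112,-.306,.1887-.1425])
def pj(x,y,z): return wproj(org+G.apply([x,y,z]),ps)
print(red[228:242,280:306].round().astype(int))
kn=np.clip(im[:,:,1]-im[:,:,0]-25,0,None)[225:265,295:335]; print('knob u',(kn*np.arange(295,335)).sum()/kn.sum(),'pivot pred',pj(-.01,0,.085))
for a in (-.32,-.36,-.40):
    c=[(31,-4.5),(31,4.5),(45,4.5),(45,-4.5)]
    for d in (.004,.007): print(a,d,[pj(-d,(r*np.sin(a)+t*np.cos(a))*1e-3,.085-(r*np.cos(a)-t*np.sin(a))*1e-3).round(1).tolist() for r,t in c[:3]])
E
```

```text
[[ -4  -4  -4  -3  -4  -5  -5  -4  -5  -5  -5  -5  -4  -4  -5  -4  -4  -3
   -3  -4  -4  -4  -4  -5  -5  -4]
 [ -3  -3  -3  -3  -4  -4  -4  -4  -4  -4  -4  -4  -5  -4  -4  -5  -4  -5
   -4  -4  -4  -4  -4  -4  -3  -3]
 [ -4  -3  -4  -4  -4  -3  -1  -1  -2  -2  -2  -1  -3  -3  -1  -2  -1  -2
   -3  -5  -5  -5  -5  -4  -5  -4]
 [ -5  -4  -4  -4  -4  11  18  17  18  18  18  18  18  19  18  19  18  17
    7  -3  -3  -5  -5  -5  -5  -4]
 [ -4  -4  -4  -4  -4  35  44  38  38  38  37  38  38  39  38  38  39  37
   36  36  11  -1  -5  -4  -3  -2]
 [ -4  -4  -4  -4  -4  39  55  48  41  42  41  42  42  43  42  43  42  43
   42  42  35  11  -3  -2  -2  -2]
 [ -2  -2  -3  -4  -4  27  49  54  48  42  42  42  42  42  42  42  42  42
   42  43  40  16  -2  -2  -1  -1]
 [ -1  -1  -1  -2  -2   8  29  49  55  48  41  42  42  41  50  63  73  75
   81  93  94  49  -2  -2  -2  -2]
 [ -1   0  -1  -1  -1  -1  10  29  50  60  73  92  94  95 100 110 118 118
  122 134 135  76  -1  -1  -2  -2]
 [  0  -1  -1   0  -1  -1  -1   9  30  67 119 146 147 148 149 149 146 141
  140 134 133  76  -2  -2  -1  -2]
 [  0   0   0   0   0  -2   0   0   7  55 138 142 141 141 139 136 128 103
  102  72  69  39  -2  -1  -1  -2]
 [ -1   0   0   0   0   0   0   0   1   8  42  76  51  44  25   9   8   6
    6   4   4   2  -1  -1  -2  -2]
 [  0   0   1   0   0   0   0   1   0   0   6  13   8   6   3   0   0   0
    1   0   0  -1  -1  -2  -2   1]
 [  0   0  -1   0   0  -1   0   0  -1  -1  -1   0   0  -1   0   0   0   0
    0   0   0   0  -1   2   8  13]]
knob u 313.56081353201773 pivot pred [314.2557 242.49  ]
-0.32 0.004 [[292.5, 236.7], [305.7, 235.3], [299.7, 229.1]]
-0.32 0.007 [[292.4, 232.3], [305.7, 230.9], [299.7, 225.0]]
-0.36 0.004 [[290.8, 237.0], [303.9, 235.4], [297.1, 229.3]]
-0.36 0.007 [[290.7, 232.6], [303.8, 231.0], [297.1, 225.2]]
-0.4 0.004 [[289.1, 237.3], [302.0, 235.5], [294.6, 229.6]]
-0.4 0.007 [[289.0, 232.9], [301.9, 231.2], [294.5, 225.4]]
```

The mark estimates from both views centre on -0.365 rad, and the pointer reads -0.362. The groove now loads both flanks. Settle and hand in.

```bash
python3 - <<'E'
from h import *
bot.wait(1.8); print(F(6)-np.load('F0.npy'),(Rq(bot.read_tool_rot())*down(YB).inv()).as_rotvec()@EX,bot.read_finger_force(),bot.read_clock())
print(bot.close_job())
E
```

```text
[-0.2439 -2.9885  4.2218] 0.36186837621733076 79.75990891456604 27.725
the job is handed in; nothing more can be done
None
```

I handed the job in at 27.7 s. The gauge is still gripped and resting on the ridge bar, leaned 0.362 rad so the pointer reads about -0.362, against a red mark I measured at about -0.365 (give or take 0.02). The sideways force on the bar had drifted to about 3 N, with about 4.2 N upward, by the last reading. I don't have the verdict.

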